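# Load the slide crate and dock it on the tilted stand

## Task

Stand the red-capped jar upright in the empty pocket of the blue slide crate, setting it down gently. Then slide the crate, without lifting it, up the ramp of the tilted stand until its rear bottom edge drops behind the yellow lip, just short of the sprung buffer, and let go so that it stays there; push steadily and never harder than 20 N. Leave the blue-capped jar, the white reagent bottle and the amber dropper bottle where they stand.

Things in the scene. Friction and masses are not known exactly. Their poses are not given: they have to be found in the camera images.
- red_jar_center (a point): Red-capped white specimen jar, loose, upright on the table: 40 mm across, 75 mm tall, about 130 g. This point is its centre, 37.5 mm above its underside; z is up its axis. The two jars' places may be swapped.
- blue_jar_center (a point): Blue-capped white jar of the same size; stays where it is. Its centre, 37.5 mm above the table.
- reagent_center (a point): White reagent bottle with black cap, 52 mm across, 120 mm tall; stays where it is. Its centre, 60 mm above the table.
- dropper_center (a point): Amber dropper bottle with black cap, 40 mm across, 85 mm tall; stays where it is. Its centre, 42.5 mm above the table.
- crate: Open blue slide crate, loose, before the ramp's foot, askew to it by up to 0.1 rad and 8 mm: 110 mm long (x), 100 wide (y), outer walls 45 high, 4 thick, floor 5, 0.45 to 0.75 kg. Origin: centre of its underside; x to its front, the end that goes up first; z up. Fixed slide packs (tops 31 mm up) fill its rear half; the front half is the pocket. Slides easily (friction 0.2 to 0.3 on the ramp).
- crate_pocket (a point): Centre of the floor of the crate's empty pocket, 24.5 mm ahead of the crate's origin and 5 mm above its underside. The pocket is 53 mm long (crate x) by 92 mm wide (crate y); the divider behind it is 38 mm high, the outer walls 45 mm, from the crate's underside. Axes as the crate's.
- crate_rear (a point): Middle of the crate's rear bottom edge, 55 mm behind its origin, on its underside: the edge that must drop behind the lip. Push square, mid-width, on the slick rear wall 20 to 30 mm above the surface under it: at the rim the crate tends to tip, lower the edge can ride up on the finger (it rises some 15 mm off the deck as the crate tips over the lip). Let go too early, it can slide back.
- deck: Sloping aluminium running surface, fixed, rising at 15 degrees, from x = -98 mm (foot) to +158 mm. Origin on it, mid-width, where the lip's rear face stands at its middle setting; x up the slope, z square out of it. Side rails 106 mm apart inside, 18 mm high. Lip and buffer share a cradle clamped anywhere within 10 mm either way along x of the middle setting; that setting is not measured.
- ramp_foot (a point): Foot of the ramp, mid-width, at table height, 98 mm down the slope from the deck's origin; axes as the deck's. Two flared guide plates, 22 mm high, reach out over the table to about 40 mm before it. The crate pivots square between them; bring it onto the ramp's centre line before they touch it, or it may jam.
- lip_mid (a point): Yellow wedge lip across the deck, at its middle setting (same point as the deck's origin; the true one is up to 10 mm off along the slope). It rises uphill, 0.3 steeper than the deck, over some 16 to 32 mm to a crest 5 to 10 mm above the deck and ends in a steep rear face: the crate's front rides over it, the crate tips level with the deck, and last its rear edge drops behind that face.
- buffer_mid (a point): Face of the black sprung buffer pad at its middle setting, 113 mm up the slope from lip_mid, 9 mm above the deck; it shifts with the lip. The crate's front meets it 1 to 3 mm after the rear edge has dropped; it then pushes back with 3 N at once and 5 N more per mm. Sliding and tipping over the lip takes 2 to 8 N; near the end 2 to 5 N, so a push risen to 8 N there tells that the crate is home.
There are look-alikes about, which are no part of the job. Several things have the shape of the crate; the one meant has the colours described above. What is shaped like the part that bears red_jar_center but green is not meant.

How it is judged:
By the outcome, as a careful person would: the job done as asked, in the order asked, and still so for the second after the job is handed in, with the robot touching nothing.
It also fails if it takes over 72 s, if anything falls off the work surface, if the arm or the gripper's body presses on something with over 40 N, if the wrist force passes 120 N, or if a joint passes its speed limit or range.

## Robot

A 7-joint arm with a two-finger parallel gripper is mounted at the origin on the work surface. World frame = base frame: x ahead of the robot, y to its left, z up, the work surface at z = 0. Lengths are in m, angles in rad, forces in N, time in s.
With the tool pointing down it reaches from about 0.35 to 0.9 m from the base axis. Payload 8.1 kg.
Tool frame: the origin (TCP) lies midway between the tips of the shut fingers; the grasp point (between the pads) lies behind it (robot.grip_point_offset is the z of the grasp point in the tool frame, in m); z points along the fingers, y is the line along which they close (so a half turn about z gives the same grasp; the last joint's range is limited). The gripper opens to 85 mm and grips with 20 to 120 N. Pads are 22 mm wide; open, the fingers measure 114 mm over their backs; the gripper's body (76 mm by 85 mm) begins 54 mm behind the grasp point. The pads swing forward as they close: fully open they stand 13 mm farther back than shut.
Start: joints at [-1.313, 0.434, 0.025, 1.573, -0.012, 1.134, -0.075], TCP at [0.221, 0.585, 0.231] pointing down, gripper open.
Joint ranges: [-2.62, 2.62], [-0.44, 2.09], [-1.27, 1.32], [0.08, 2.57], [-1.32, 4.46], [0.12, 2], [-2.74, 2.74]. Speed limits (rad/s): [2.22, 2.22, 3.01, 3.01, 3.14, 3.14, 3.14].

## Interface

Orientations are given as a rotation vector (axis times angle).
In Python, from cell import robot gives the robot as it stands.
- The arm moves only by the tool move_arm, never from a script. Its argument "commands" is a list of rows, each a list of 6 numbers: the shift along the tool's x, y, z each as a share of 0.05 m, from -1 to 1, then the turn, a rotation vector about the tool's x, y, z each as a share of 8 degrees, from -1 to 1. In form: [[dx, dy, dz, rx, ry, rz], ...]. A call has 1 to 12 rows; each row shifts and turns the commanded pose from where the row before left it, along the tool's axes as they then stand; what a row does not reach is not made up. A row lasts 1/10 s, in which the tool goes at most 50 mm and 8.59 degrees, less where a joint would pass 70% of its speed; a pose out of reach is approached as far as the arm can. A call with a number of a shift or a turn outside -1 to 1 is refused whole. A call with a gripper value outside its range is refused whole. "fingers" is the opening, from 0 (shut) to 1 (fully open), set as the call begins (left out, the last holds). The fingers move at their own pace and stop on an object; "grip_force" is the grip in N (left out, the last holds). Time passes only in rows, so rows that do not move let the fingers close. It gives the time, the measured TCP pose, the force, the opening and the grip force at its end, in the units of the state.
- robot.get_obs(): the state, without advancing time (a new reading comes with each control period).
- robot.grab_frame(name): name is "scene" or "top" or "wrist"; returns (picture, depth): 400x640x3 uint8, red, green, blue; 400x640 float32, m along the optical axis (not along the pixel's ray), 0 where there is no reading.
- robot.calibration(name): a dict with "intrinsics" (3x3 intrinsics, pixels), "distortion" ([k1, k2, p1, p2, k3] as OpenCV has them; the pictures are not rectified), "T" (4x4, takes a point from camera to world coordinates). Camera axes: x right, y down, z forward; pixel columns grow to the right and rows downward; lengths in m; the calibration is good to about 2 mm. A picture is of the moment at which its call begins: read the wrist's pose just before it. calibration takes no time and is no camera call; for the wrist camera it gives the pose at the moment of the call.
- robot.hand_in(): hands the job in; it is judged then, once.
The state is a dict: "time_s": time; "joints": joint angles; "qvel": joint speeds; "tau": joint torques, N m; "eef_pos": TCP position; "eef_rot": TCP orientation; "ft_force": force on the tool from outside, world axes, zero at the start; "torque": the same for the moment, N m; "finger_gap": opening from 0.0 (shut) to 1.0 (fully open); "grasp_force": force on a finger pad.
Only numpy, scipy, OpenCV 4.12 (cv2) and the standard library are available. Lean on these libraries where they do the work, as an engineer would, in place of code of your own. Each camera call takes 0.05 s, during which the arm holds its last target. There are 200 camera calls.

## Working session

There is one attempt and no reset: what is moved stays moved. The work goes in short steps, Python scripts to look and compute and a tool call to move; the robot and the scene stay as the last step left them, time stands still between calls to the robot, and variables do not carry over. Pictures are saved under pics/ and viewed, at most 11 in all, crops included, and the job is handed in when it is done.

Besides the shell and the picture viewer there is one more tool, called as name(argument=value, ...) on one line, values as JSON. move_arm: Moves the arm, as the interface text tells. Shift numbers are shares of 0.05 m and turn numbers shares of 8 degrees, none past 1 either way. Its arguments: {"type":"object","properties":{"commands":{"type":"array","items":{"type":"array","items":{"type":"number","minimum":-1,"maximum":1}}},"fingers":{"type":"number"},"grip_force":{"type":"number"}},"required":["commands"]}

```bash
mkdir -p pics; ls; cat > h.py <<'E'
import numpy as np, cv2, pickle
from cell import robot
from scipy.spatial.transform import Rotation as R
def grab(n,tag):
    c=robot.calibration(n); p,d=robot.grab_frame(n)
    pickle.dump((c,p,d),open(f'{tag}.pkl','wb')); cv2.imwrite(f'pics/{tag}.png',p[:,:,::-1]); return c,p,d
def load(tag): return pickle.load(open(f'{tag}.pkl','rb'))
def cloud(c,d):
    K=np.array(c['intrinsics'],float);D=np.array(c['distortion'],float);T=np.array(c['T'])
    v,u=np.mgrid[0:d.shape[0],0:d.shape[1]]
    q=cv2.undistortPoints(np.stack([u,v],-1).reshape(-1,1,2).astype(float),K,D).reshape(d.shape+(2,))
    P=np.concatenate([q*d[...,None],d[...,None]],-1)
    return P@T[:3,:3].T+T[:3,3]
E
python3 - <<'E'
from h import *
for n in('top','scene'):
    c,p,d=grab(n,n+'0'); print(n,np.round(c['T'],3).tolist(),c['intrinsics'])
o=robot.get_obs();print(o,robot.grip_point_offset)
E
```

```text
pics
top [[-0.018, -0.998, 0.062, 0.46], [-1.0, 0.018, 0.005, 0.063], [-0.007, -0.061, -0.998, 0.931], [0.0, 0.0, 0.0, 1.0]] [[375.21366219   0.         319.36697797]
 [  0.         375.21366219 202.04890144]
 [  0.           0.           1.        ]]
scene [[0.38, 0.66, -0.648, 1.336], [0.925, -0.271, 0.266, -0.283], [-0.0, -0.7, -0.714, 0.977], [0.0, 0.0, 0.0, 1.0]] [[427.32107619   0.         321.36869499]
 [  0.         427.32107619 196.36993782]
 [  0.           0.           1.        ]]
{'time_s': 0.1, 'joints': array([-1.31257985,  0.43519935,  0.02497999,  1.57399324, -0.01158638,
        1.13401381, -0.07514052]), 'qvel': array([-1.46279410e-03, -1.14927331e-03,  9.65247088e-04, -1.37347039e-03,
       -5.87671135e-04, -5.15907303e-05, -1.53251727e-04]), 'tau': array([ 2.45422976e-03, -6.71763611e+01,  1.02755964e+00, -3.16900849e+01,
        1.56437815e-02,  7.24209094e-03, -2.31002093e-05]), 'eef_pos': array([0.22054579, 0.58431005, 0.2305809 ]), 'eef_rot': array([-5.63848567e-01, -3.09046082e+00,  2.30027618e-03]), 'ft_force': array([ 0.31694116,  0.21143073, -0.5026102 ]), 'torque': array([ 0.05287504,  0.05626553, -0.00548642]), 'grasp_force': 0.0, 'finger_gap': 0.9981029088531574} -0.0187
```

View pics/top0.png

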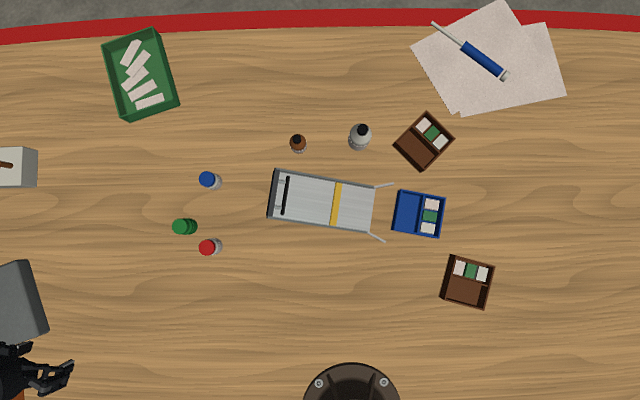

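View pics/scene0.png

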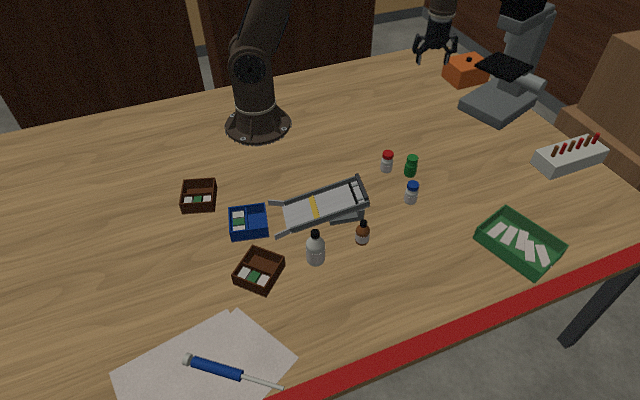

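The top view shows the red jar at (208,247), the crate at (419,213) with its pocket on the left, and the ramp rising left from its foot near x≈373, with the yellow lip at x≈335. Next I measure these.

```bash
python3 - <<'E'
from h import *
c,p,d=load('top0'); P=cloud(c,d)
hsv=cv2.cvtColor(p,cv2.COLOR_RGB2HSV).astype(int); H,S,V=hsv[...,0],hsv[...,1],hsv[...,2]
def box(m,u0,u1,v0,v1):
    k=np.zeros_like(m);k[v0:v1,u0:u1]=1;return m&k
z=P[...,2]
for n,b in dict(red=(195,228,232,262),blue=(195,228,165,195),green=(168,202,212,240),dropper=(285,312,130,157),reag=(345,376,118,152)).items():
    m=box(z>0.02,*b); q=P[m]; t=q[q[:,2]>np.percentile(q[:,2],95)-0.01]
    print(n,len(q),'zmax',q[:,2].max().round(4),'top mean',t.mean(0).round(4),len(t),'mid',((t.max(0)+t.min(0))/2).round(4),(np.ptp(t,axis=0)).round(4))
m=box((H>100)&(H<130)&(S>120),385,455,180,245); q=P[m]
print('crate n',len(q),'zmax',np.percentile(q[:,2],[1,50,95,99]).round(4))
t=q[q[:,2]>0.037]; r=cv2.minAreaRect((t[:,:2]*1000).astype(np.float32)); print('rim',len(t),r)
m2=box(z>0.012,385,455,180,245);t=P[m2&(z<0.06)];r=cv2.minAreaRect((t[:,:2]*1000).astype(np.float32)); print('all',r,cv2.boxPoints(r))
# deck
m=box((S<50)&(V>120),295,372,180,228); q=P[m]
A=np.c_[q[:,:2],np.ones(len(q))]
w=np.ones(len(q),bool)
for _ in range(6):
    s=np.linalg.lstsq(A[w],q[w,2],rcond=None)[0]; e=q[:,2]-A@s; w=abs(e)<0.004
print('deck',s,w.sum(),'slope deg',np.degrees(np.arctan(np.hypot(*s[:2]))),'uphill dir',np.degrees(np.arctan2(s[1],s[0])),'std',e[w].std())
m=box((H>18)&(H<35)&(S>130)&(V>150),325,350,175,235); q=P[m]; print('lip',len(q),q.mean(0))
x=q-q.mean(0);U,_,Vt=np.linalg.svd(x[:,:2]);print('lip dir',Vt[0],np.degrees(np.arctan2(Vt[0][1],Vt[0][0])))
m=box(z>0.008,260,372,160,240); t=P[m]; r=cv2.minAreaRect((t[:,:2]*1000).astype(np.float32)); print('stand',r)
k=P[300,200:400:20];print('table z',k[:,2].round(4))
big=cv2.resize(p[155:265,250:470][:,:,::-1],None,fx=3.6,fy=3.6,interpolation=cv2.INTER_CUBIC);cv2.imwrite('pics/crop0.png',big)
E
```

```text
red 326 zmax 0.9311 top mean [0.4148 0.324  0.0871] 215 mid [0.428  0.2041 0.4997] [0.064  0.2831 0.8629]
blue 316 zmax 0.9311 top mean [0.5691 0.3214 0.0956] 210 mid [0.5251 0.2043 0.4995] [0.1301 0.2835 0.8632]
green 338 zmax 0.9311 top mean [0.4639 0.3814 0.1007] 201 mid [0.4645 0.2359 0.4994] [0.0348 0.3467 0.8635]
dropper 262 zmax 0.9311 top mean [0.6518 0.1155 0.1114] 64 mid [0.5639 0.0939 0.5044] [0.2078 0.0627 0.8536]
reag 493 zmax 0.9311 top mean [ 0.6575 -0.0259  0.1639] 111 mid [0.5703 0.0098 0.5217] [0.2206 0.1056 0.8189]
crate n 1526 zmax [0.0027 0.0143 0.0466 0.0485]
rim 430 ((494.2766418457031, -85.33782958984375), (284.8955383300781, 105.05414581298828), 82.79385375976562)
all ((486.0198059082031, -161.03013610839844), (140.33668518066406, 143.4158477783203), 88.25977325439453) [[ 412.2141  -228.9885 ]
 [ 555.5638  -233.34375]
 [ 559.8255   -93.07178]
 [ 416.47583  -88.71652]]
deck [ 0.04343797  0.26228978 -0.004008  ] 2904 slope deg 14.88838351377623 uphill dir 80.59656086863903 std 0.0014821929349175904
lip 264 [0.5111927  0.02852027 0.02838001]
lip dir [-0.98492355  0.17299018] 170.03827984101994
stand ((515.2926635742188, 58.789955139160156), (252.99069213867188, 118.46253204345703), 80.3136978149414)
table z [ 0.0038  0.002   0.0028  0.0015  0.0022  0.0005 -0.001   0.0008  0.0029
  0.0016]
```

View pics/crop0.png

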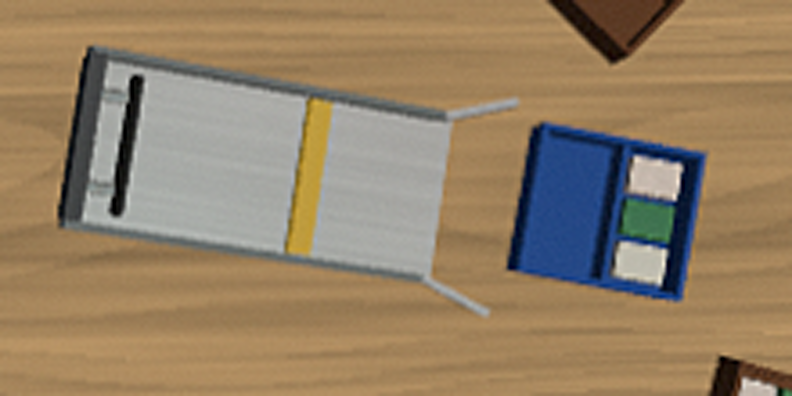

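```bash
cat >> h.py <<'E'
def ray(c,uv,z):
    K=np.array(c['intrinsics'],float);D=np.array(c['distortion'],float);T=np.array(c['T'])
    q=cv2.undistortPoints(np.array(uv,float).reshape(-1,1,2),K,D).reshape(-1,2)
    g=np.c_[q,np.ones(len(q))]@T[:3,:3].T
    return T[:3,3]+g*((z-T[2,3])/g[:,2])[:,None]
E
python3 - <<'E'
from h import *
c,p,d=load('top0'); P=cloud(c,d); z=np.where(d>0,P[...,2],-1)
for n,b,h in [('red',(195,228,232,262),.075),('blue',(195,228,165,195),.075),('green',(168,202,212,240),.075),('dropper',(285,312,130,157),.085),('reag',(345,376,118,152),.12)]:
    k=np.zeros_like(z,bool);k[b[2]:b[3],b[0]:b[1]]=1
    q=P[k&(z>h-.012)]
    print(n,len(q),'max',q[:,2].max().round(4),'mid',((q.max(0)+q.min(0))/2).round(4),np.ptp(q,axis=0).round(4),q.mean(0).round(4))
f=lambda a:np.array(a)/3.6+[250,155]-.36
C=ray(c,f([(536,123),(707,153),(680,301),(508,270)]),.045)[:,:2]; print(C.round(4),C.mean(0),[np.linalg.norm(C[i]-C[i-1]).round(4) for i in range(4)])
v=(C[0]+C[3]-C[1]-C[2]);print('crate head',np.degrees(np.arctan2(v[1],v[0])))
F=ray(c,f([(450,119),(432,277)]),.002); print('foot',F)
k=np.zeros_like(z,bool);k[160:240,260:372]=1;q=P[k&(z>.012)]
r=cv2.minAreaRect((q[:,:2]*1000).astype(np.float32)); print('stand',r,cv2.boxPoints(r))
for uv in [(311,98),(287,252),(330,100),(309,255)]: 
    print('lip',ray(c,[f(uv)],.033 if uv[0] in(311,287) else .026).round(4))
b=f((127,145)).astype(int);print('buf',P[b[1]-3:b[1]+4,b[0]-2:b[0]+3][:,2].round(3))
E
```

```text
red 222 max 0.0796 mid [0.4143 0.3278 0.0716] [0.0366 0.0357 0.0161] [0.4144 0.3272 0.0747]
blue 217 max 0.0793 mid [0.5718 0.3281 0.0713] [0.0365 0.036  0.016 ] [0.5714 0.327  0.0746]
green 206 max 0.0795 mid [0.4645 0.3919 0.0714] [0.0349 0.0347 0.0163] [0.4643 0.3905 0.0746]
dropper 64 max 0.0897 mid [0.6583 0.117  0.0818] [0.019  0.0165 0.0157] [0.6578 0.117  0.0846]
reag 109 max 0.1245 mid [ 0.6689 -0.0311  0.1164] [0.0234 0.0239 0.0162] [ 0.6685 -0.0307  0.1196]
[[ 0.5427 -0.1212]
 [ 0.5208 -0.2347]
 [ 0.4236 -0.2131]
 [ 0.4463 -0.0998]] [ 0.48335454 -0.16718534] [np.float64(0.0987), np.float64(0.1155), np.float64(0.0996), np.float64(0.1155)]
crate head 78.8677264929577
foot [[ 0.55054481 -0.07049831  0.002     ]
 [ 0.44188337 -0.0552196   0.002     ]]
stand ((515.2926635742188, 58.789955139160156), (252.99069213867188, 118.46253204345703), 80.3136978149414) [[435.6225   -55.936157]
 [552.3962   -75.86792 ]
 [594.9628   173.51607 ]
 [478.18915  193.44783 ]]
lip [[0.5633 0.0266 0.033 ]]
lip [[0.4609 0.0446 0.033 ]]
lip [[0.5625 0.0135 0.026 ]]
lip [[0.4586 0.0298 0.026 ]]
buf [[0.46  0.063 0.931]
 [0.538 0.148 0.072]
 [0.536 0.149 0.07 ]
 [0.533 0.148 0.071]
 [0.531 0.148 0.073]
 [0.528 0.148 0.072]
 [0.526 0.149 0.071]]
```

Plausibility: the jar tops read about 75–80 mm high, the crate measures 100 × 115 mm, and the ramp slope is 14.9° at heading 80.3°. I'll move above the red jar and turn to the ramp's yaw, which serves the grasp, the placing and the push.

move_arm(commands=[[-0.45, -0.29, 0, 0, 0, 0], [-0.45, -0.29, 0, 0, 0, 0], [-0.45, -0.29, 0, 0, 0, 0], [-0.45, -0.29, 0, 0, 0, 0], [-0.45, -0.29, 0, 0, 0, 0], [-0.45, -0.29, 0, 0, 0, 0], [-0.45, -0.29, 0, 0, 0, 0], [-0.45, -0.29, 0, 0, 0, 0], [-0.45, -0.29, 0, 0, 0, 0], [-0.45, -0.29, 0, 0, 0, 0], [-0.45, -0.29, 0, 0, 0, 0], [-0.45, -0.29, 0, 0, 0, 0]])

```text
time_s: 1.3
eef_pos: [0.4122, 0.3255, 0.2311]
eef_rot: [-0.564, -3.09, 0.001]
ft_force: [-0.0, -0.0, -0.6]
finger_gap: 1.002
grasp_force: 0.0
```

move_arm(commands=[[0, 0, 0, 0, 0, 0.8], [0, 0, 0, 0, 0, 0.8], [0, 0, 0, 0, 0, 0.8], [0, 0, 0, 0, 0, 0.8], [0, 0, 0, 0, 0, 0.8], [0, 0, 0, 0, 0, 0.8], [0, 0, 0, 0, 0, 0.8], [0, 0, 0, 0, 0, 0.8], [0, 0, 0, 0, 0, 0.8], [0, 0, 0, 0, 0, 0.8], [0, 0, 0, 0, 0, 0.95], [0, 0, 0, 0, 0, 0.95]])

```text
time_s: 2.5
eef_pos: [0.4116, 0.3265, 0.231]
eef_rot: [2.41, 2.015, -0.001]
ft_force: [-0.2, -0.3, 0.8]
finger_gap: 1.003
grasp_force: 0.0
```

```bash
cat >> h.py <<'E'
def togo(pos,head=80.3,tilt=0):
    "tool x along heading, tool z down, leaned back by tilt deg (top of tool toward -heading)"
    o=robot.get_obs(); Rc=R.from_rotvec(o['eef_rot']); a,t=np.radians([head,tilt])
    h=np.array([np.cos(a),np.sin(a),0]);zz=np.array([0,0,-1.])
    z=np.cos(t)*zz+np.sin(t)*h; x=np.cos(t)*h-np.sin(t)*zz; y=np.cross(z,x)
    Rt=R.from_matrix(np.c_[x,y,z])
    print('t',o['time_s'],'pos',o['eef_pos'].round(4),'F',o['ft_force'].round(2),'gap',o['finger_gap'])
    print('shift units (current tool axes)',(Rc.inv().apply(np.array(pos)-o['eef_pos'])/.05).round(3),'turn units',(np.degrees((Rc.inv()*Rt).as_rotvec())/8).round(3))
E
python3 - <<'E'
from h import *
togo((.4143,.3275,.038))
c,p,d=grab('wrist','w1');P=cloud(c,d);z=np.where(d>0,P[...,2],-1)
hsv=cv2.cvtColor(p,cv2.COLOR_RGB2HSV).astype(int)
m=((hsv[...,0]<8)|(hsv[...,0]>172))&(hsv[...,1]>130)&(z>.062)&(z<.09)
q=P[m];print(len(q),((q.max(0)+q.min(0))/2).round(4),np.ptp(q,axis=0).round(4),np.percentile(q,[2,98],axis=0).mean(0))
E
```

```text
t 2.5 pos [0.4116 0.3265 0.231 ] F [-0.21 -0.32  0.77] gap 1.0034014307165033
shift units (current tool axes) [0.032 0.051 3.86 ] turn units [-0.003  0.004 -0.061]
958 [0.5301 0.2319 0.0705] [0.2676 0.2313 0.0169] [0.41430098 0.33048628 0.07200586]
```

View pics/w1.png

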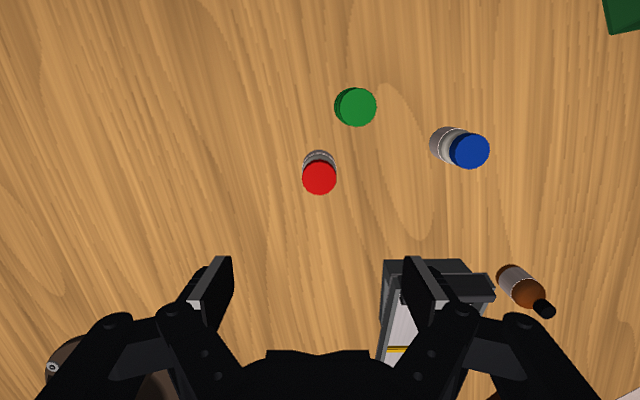

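The wrist view shows the red cap at (319,178), midway between the fingers sideways, with green and blue clear. Descend and grip.

move_arm(commands=[[0.06, 0.05, 0.4, 0, 0, 0], [0, 0, 0.4, 0, 0, 0], [0, 0, 0.4, 0, 0, 0], [0, 0, 0.4, 0, 0, 0], [0, 0, 0.4, 0, 0, 0], [0, 0, 0.4, 0, 0, 0], [0, 0, 0.4, 0, 0, 0], [0, 0, 0.4, 0, 0, 0], [0, 0, 0.3, 0, 0, 0], [0, 0, 0.2, 0, 0, 0], [0, 0, 0.1, 0, 0, 0], [0, 0, 0.05, 0, 0, 0]])

```text
time_s: 3.75
eef_pos: [0.4148, 0.3291, 0.0386]
eef_rot: [-2.404, -2.023, 0.0]
ft_force: [0.3, -0.8, 0.5]
finger_gap: 0.998
grasp_force: 0.0
```

move_arm(commands=[[0, 0, 0, 0, 0, 0], [0, 0, 0, 0, 0, 0], [0, 0, 0, 0, 0, 0], [0, 0, 0, 0, 0, 0], [0, 0, 0, 0, 0, 0], [0, 0, 0, 0, 0, 0], [0, 0, 0, 0, 0, 0], [0, 0, 0, 0, 0, 0], [0, 0, 0, 0, 0, 0], [0, 0, 0, 0, 0, 0]], fingers=0, grip_force=30)

```text
time_s: 4.75
eef_pos: [0.4151, 0.3296, 0.0395]
eef_rot: [-2.404, -2.022, -0.002]
ft_force: [-1.0, -0.2, 5.0]
finger_gap: 0.44
grasp_force: 29.6
```

move_arm(commands=[[0, 0, -0.2, 0, 0, 0], [0, 0, -0.4, 0, 0, 0], [0, 0, -0.5, 0, 0, 0], [0, 0, -0.5, 0, 0, 0], [0, 0, -0.5, 0, 0, 0], [0, 0, -0.5, 0, 0, 0], [0, 0, -0.4, 0, 0, 0], [0, 0, -0.2, 0, 0, 0], [-0.2, 0.05, 0, 0, 0, 0], [-0.4, 0.1, 0, 0, 0, 0], [-0.6, 0.15, 0, 0, 0, 0], [-0.6, 0.2, 0, 0, 0, 0]])

```text
time_s: 5.95
eef_pos: [0.4229, 0.233, 0.1974]
eef_rot: [2.404, 2.022, -0.005]
ft_force: [0.3, -0.1, -0.9]
finger_gap: 0.44
grasp_force: 30.4
```

move_arm(commands=[[-0.8, 0.22, 0, 0, 0, 0], [-0.9, 0.24, 0, 0, 0, 0], [-1, 0.27, 0, 0, 0, 0], [-1, 0.27, 0, 0, 0, 0], [-1, 0.27, 0, 0, 0, 0], [-1, 0.27, 0, 0, 0, 0], [-1, 0.27, 0, 0, 0, 0], [-1, 0.27, 0, 0, 0, 0], [-0.8, 0.22, 0, 0, 0, 0], [-0.5, 0.15, 0, 0, 0, 0], [-0.28, 0.08, 0, 0, 0, 0], [0, 0, 0, 0, 0, 0]])

```text
time_s: 7.15
eef_pos: [0.4653, -0.2354, 0.1977]
eef_rot: [-2.409, -2.015, 0.004]
ft_force: [0.1, 0.2, -1.3]
finger_gap: 0.439
grasp_force: 30.4
```

```bash
python3 - <<'E'
from h import *
togo((.488,-.143,.05))
c,p,d=grab('wrist','w2')
E
```

```text
t 7.15 pos [ 0.4653 -0.2354  0.1977] F [ 0.14  0.24 -1.27] gap 0.439423864067017
shift units (current tool axes) [1.904 0.126 2.951] turn units [-0.017  0.01  -0.063]
```

View pics/w2.png

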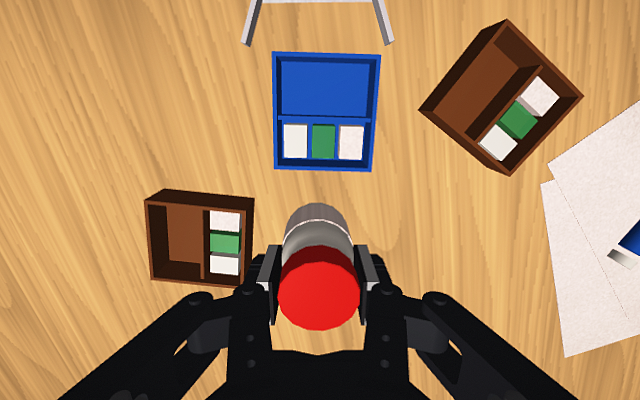

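The wrist view shows the jar held upright and the crate rim corners at about (272,53), (380,55), (371,171), (275,167), with the pocket on the far side. The guide tips are near (247,44) and (389,43).

```bash
python3 - <<'E'
from h import *
c,p,d=load('w2')
C=ray(c,[(272,53),(380,55),(371,171),(275,167)],.045)[:,:2];print(C.round(4),C.mean(0),[np.linalg.norm(C[i]-C[i-1]).round(4) for i in range(4)])
v=C[0]+C[1]-C[2]-C[3];a=np.arctan2(v[1],v[0]);w=C[1]+C[2]-C[0]-C[3];print(np.degrees(a),np.degrees(np.arctan2(w[1],w[0]))+90)
P=cloud(c,d);z=np.where(d>0,P[...,2],-1)
hsv=cv2.cvtColor(p,cv2.COLOR_RGB2HSV).astype(int)
m=(abs(hsv[...,0]-112)<12)&(hsv[...,1]>120)&(z>.036)&(z<.055);m[:, :262]=0;m[:,390:]=0;m[185:]=0
q=P[m];r=cv2.minAreaRect((q[:,:2]*1000).astype(np.float32));print(len(q),r,np.median(q[:,2]))
f=ray(c,[(247,44),(389,43)],.022);print('guides',f,f.mean(0))
m=((hsv[...,0]<8)|(hsv[...,0]>172))&(hsv[...,1]>150)&(d>0);m[:230]=0;q=P[m];q=q[q[:,2]>q[:,2].max()-.006];print('cap top',np.percentile(q,[1,99],axis=0).mean(0),len(q),q[:,2].max())
E
```

```text
[[ 0.4463 -0.1075]
 [ 0.5433 -0.1265]
 [ 0.5218 -0.2333]
 [ 0.4257 -0.2118]] [ 0.48428856 -0.16977098] [np.float64(0.1064), np.float64(0.0989), np.float64(0.1089), np.float64(0.0985)]
78.70707682238282 78.13345616405643
2733 ((483.81036376953125, -169.533935546875), (109.5084457397461, 99.70843505859375), 78.23382568359375) 0.04578470177997973
guides [[ 0.42137441 -0.09138103  0.022     ]
 [ 0.55817627 -0.11510058  0.022     ]] [ 0.48977534 -0.1032408   0.022     ]
cap top [ 0.46653307 -0.23416774  0.23334845] 4901 0.23622500131846874
```

move_arm(commands=[[0.3, 0.02, 0, 0, 0, 0.1], [0.4, 0.03, 0, 0, 0, 0.1], [0.5, 0.03, 0, 0, 0, 0], [0.4, 0.03, 0, 0, 0, 0], [0.22, 0.02, 0.3, 0, 0, 0], [0, 0, 0.4, 0, 0, 0], [0, 0, 0.4, 0, 0, 0], [0, 0, 0.4, 0, 0, 0], [0, 0, 0.4, 0, 0, 0], [0, 0, 0.3, 0, 0, 0], [0, 0, 0.2, 0, 0, 0], [0, 0, 0, 0, 0, 0]])

```text
time_s: 8.4
eef_pos: [0.4903, -0.143, 0.0776]
eef_rot: [-2.43, -1.987, 0.003]
ft_force: [0.6, 0.2, -1.4]
finger_gap: 0.441
grasp_force: 30.4
```

```bash
python3 - <<'E'
from h import *
togo((.488,-.147,.0445),78.4)
E
```

```text
t 8.4 pos [ 0.4903 -0.143   0.0776] F [ 0.65  0.19 -1.41] gap 0.4414844087912034
shift units (current tool axes) [-0.087 -0.027  0.662] turn units [-0.022 -0.001  0.019]
```

move_arm(commands=[[-0.08, -0.03, 0, 0, 0, 0], [0, 0, 0.15, 0, 0, 0], [0, 0, 0.15, 0, 0, 0], [0, 0, 0.1, 0, 0, 0], [0, 0, 0.06, 0, 0, 0], [0, 0, 0.04, 0, 0, 0], [0, 0, 0.03, 0, 0, 0], [0, 0, 0.03, 0, 0, 0], [0, 0, 0, 0, 0, 0]])

```text
time_s: 9.3
eef_pos: [0.4896, -0.1475, 0.0507]
eef_rot: [-2.432, -1.988, 0.0]
ft_force: [-0.4, -0.2, -1.8]
finger_gap: 0.439
grasp_force: 30.4
```

move_arm(commands=[[0, 0, 0.03, 0, 0, 0], [0, 0, 0.03, 0, 0, 0], [0, 0, 0.02, 0, 0, 0], [0, 0, 0.015, 0, 0, 0], [0, 0, 0, 0, 0, 0]])

```text
time_s: 9.8
eef_pos: [0.4895, -0.1474, 0.046]
eef_rot: [-2.432, -1.988, 0.0]
ft_force: [-0.2, -0.5, -0.7]
finger_gap: 0.437
grasp_force: 30.4
```

move_arm(commands=[[0, 0, 0.015, 0, 0, 0], [0, 0, 0.015, 0, 0, 0], [0, 0, 0, 0, 0, 0]])

```text
time_s: 10.1
eef_pos: [0.4896, -0.1475, 0.0447]
eef_rot: [2.432, 1.988, 0.0]
ft_force: [0.1, 0.2, 0.3]
finger_gap: 0.442
grasp_force: 30.6
```

move_arm(commands=[[0, 0, 0.01, 0, 0, 0], [0, 0, 0, 0, 0, 0]])

```text
time_s: 10.3
eef_pos: [0.4897, -0.1476, 0.0445]
eef_rot: [2.433, 1.988, 0.001]
ft_force: [-2.2, 0.5, 7.6]
finger_gap: 0.444
grasp_force: 31.3
```

move_arm(commands=[[0, 0, 0, 0, 0, 0], [0, 0, 0, 0, 0, 0], [0, 0, 0, 0, 0, 0], [0, 0, 0, 0, 0, 0], [0, 0, 0, 0, 0, 0]], fingers=0.6)

```text
time_s: 10.8
eef_pos: [0.4896, -0.1474, 0.044]
eef_rot: [-2.432, -1.988, 0.0]
ft_force: [0.6, 0.9, -0.0]
finger_gap: 0.599
grasp_force: 0.0
```

move_arm(commands=[[0, 0, -0.1, 0, 0, 0], [0, 0, -0.2, 0, 0, 0], [0, 0, -0.4, 0, 0, 0], [0, 0, -0.5, 0, 0, 0], [0, 0, -0.6, 0, 0, 0], [0, 0, -0.6, 0, 0, 0], [0, 0, -0.4, 0, 0, 0], [-0.5, 0, 0, 0, 0, 0], [-0.8, 0, 0, 0, 0, 0], [-0.8, 0, 0, 0, 0, 0], [-0.5, 0, 0, 0, 0, 0], [0, 0, 0, 0, 0, 0]])

```text
time_s: 12.0
eef_pos: [0.462, -0.2793, 0.1853]
eef_rot: [2.437, 1.979, -0.002]
ft_force: [0.3, 0.6, -0.0]
finger_gap: 0.599
grasp_force: 0.0
```

```bash
python3 - <<'E'
from h import *
togo((.468,-.26,.05),80.3,25)
c,p,d=grab('wrist','w3')
E
```

```text
t 12.0 pos [ 0.462  -0.2793  0.1853] F [ 0.26  0.6  -0.04] gap 0.5991001021280199
shift units (current tool axes) [0.408 0.034 2.705] turn units [ 0.067  3.141 -0.26 ]
```

View pics/w3.png

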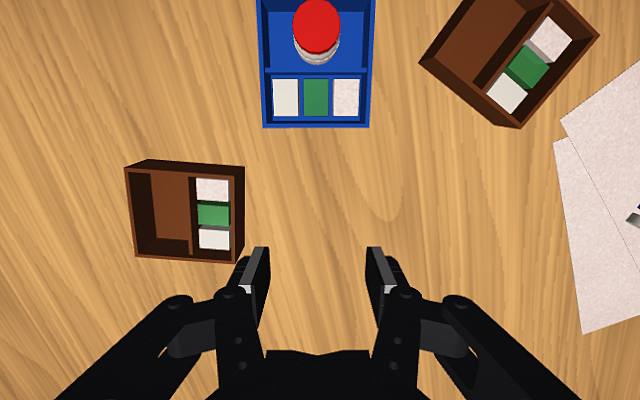

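The jar stands upright in the pocket (cap at 317,25). The rear rim runs from (263,126) to (369,128). The crate lies about 6 mm right of the ramp's centre line and 2° askew, so I'll check that, along with the free space on its right, in ramp coordinates.

```bash
cat >> h.py <<'E'
HD=np.radians(80.4);A=np.array([np.cos(HD),np.sin(HD)]);B=np.array([A[1],-A[0]]);FT=np.array([.496,-.063])
def rc(P): # world -> (along from foot, right of centre line)
    P=np.atleast_2d(P)[:,:2]-FT; return np.c_[P@A,P@B]
def wc(a,b): return FT+a*A+b*B
E
python3 - <<'E'
from h import *
c,p,d=load('w3')
q=ray(c,[(263,126),(369,128)],.045);print('rear rim',rc(q).round(4),q.round(4)); v=q[1]-q[0];print(np.degrees(np.arctan2(v[1],v[0]))+90)
print('brownL',rc(ray(c,[(245,165),(237,262)],.045)).round(4))
c,p,d=load('w2')
print('brownR',rc(ray(c,[(420,108),(507,20),(508,173)],.045)).round(4)); print('crate',rc([.484,-.1695]))
print('guides tip',rc(ray(c,[(247,44),(389,43)],.022)),'guide root',rc(ray(c,[(262,0),(377,0)],.022)))
# deck/rail from top
c,p,d=load('top0');P=cloud(c,d);z=np.where(d>0,P[...,2],-1)
r=rc(P.reshape(-1,3)).reshape(400,640,2);H=z-np.tan(np.radians(15))*r[...,0]
m=(r[...,0]>.02)&(r[...,0]<.22)&(abs(r[...,1])<.07)
for a0 in np.arange(.02,.22,.03):
    k=m&(r[...,0]>=a0)&(r[...,0]<a0+.03)&(H>.010);b=r[...,1][k]; print(round(a0,2),'left rail',b[b<0].min().round(4),np.median(b[b<0]).round(4),'right',b[b>0].max().round(4),np.median(b[b>0]).round(4), 'deck H',np.median(H[m&(r[...,0]>=a0)&(r[...,0]<a0+.03)&(abs(r[...,1])<.04)]).round(4))
E
```

```text
rear rim [[-0.1589 -0.0455]
 [-0.1646  0.054 ]] [[ 0.4247 -0.2121  0.045 ]
 [ 0.5218 -0.2343  0.045 ]]
77.10319963862527
brownL [[-0.1953 -0.0666]
 [-0.3025 -0.0882]]
brownR [[-0.1018  0.0984]
 [-0.0256  0.1704]
 [-0.1668  0.1971]]
crate [[-0.1070098   0.00592892]]
guides tip [[-0.0404288  -0.06884747]
 [-0.0410019   0.0699943 ]] guide root [[-0.00282019 -0.05176499]
 [-0.00395703  0.05654277]]
0.02 left rail -0.0605 -0.0577 right 0.0578 0.0538 deck H 0.0008
0.05 left rail -0.0606 -0.0576 right 0.0574 0.0537 deck H 0.0009
0.08 left rail -0.0605 -0.0577 right 0.0576 0.0539 deck H 0.0022
0.11 left rail -0.0603 -0.0572 right 0.0577 0.0543 deck H 0.0008
0.14 left rail -0.0602 -0.0573 right 0.0574 0.0539 deck H 0.0008
0.17 left rail -0.0602 -0.0573 right 0.0579 0.0538 deck H 0.0005
0.2 left rail -0.06 -0.0309 right 0.0581 0.0316 deck H 0.003
```

```bash
python3 - <<'E'
from h import *
togo((*wc(-.095,.078),.025),80.4)
E
```

```text
t 12.05 pos [ 0.4629 -0.2769  0.1849] F [-0.72 -0.22  0.68] gap 0.6020203129269931
shift units (current tool axes) [2.484 1.408 3.197] turn units [ 0.005  0.006 -0.263]
```

move_arm(commands=[[0, 0, 0, 0, 0, -0.26], [0.3, 0.2, 0, 0, 0, 0], [0.5, 0.3, 0, 0, 0, 0], [0.6, 0.35, 0, 0, 0, 0], [0.5, 0.35, 0, 0, 0, 0], [0.4, 0.2, 0, 0, 0, 0], [0.13, 0.1, 0, 0, 0, 0], [0, 0, 0.5, 0, 0, 0], [0, 0, 0.5, 0, 0, 0], [0, 0, 0.5, 0, 0, 0], [0, 0, 0.2, 0, 0, 0], [0, 0, 0, 0, 0, 0]], fingers=0)

```text
time_s: 13.25
eef_pos: [0.5565, -0.1671, 0.0982]
eef_rot: [-2.395, -2.03, 0.003]
ft_force: [0.6, 0.6, 0.2]
finger_gap: 0.002
grasp_force: 0.0
```

```bash
python3 - <<'E'
from h import *
togo((*wc(-.095,.078),.025),80.4)
E
```

```text
t 13.25 pos [ 0.5565 -0.1671  0.0982] F [0.58 0.62 0.15] gap 0.0022495064316561315
shift units (current tool axes) [-0.048  0.024  1.465] turn units [-0.018  0.     0.023]
```

move_arm(commands=[[-0.05, 0.02, 0.3, 0, 0, 0], [0, 0, 0.4, 0, 0, 0], [0, 0, 0.4, 0, 0, 0], [0, 0, 0.25, 0, 0, 0], [0, 0, 0.1, 0, 0, 0], [0, -0.04, 0, 0, 0, 0], [0, -0.04, 0, 0, 0, 0], [0, 0, 0, 0, 0, 0]])

```text
time_s: 14.05
eef_pos: [0.5544, -0.1694, 0.0274]
eef_rot: [2.395, 2.031, 0.001]
ft_force: [1.2, -0.0, 0.7]
finger_gap: 0.001
grasp_force: 0.0
```

move_arm(commands=[[0, -0.02, 0, 0, 0, 0], [0, -0.02, 0, 0, 0, 0], [0, 0, 0, 0, 0, 0]])

```text
time_s: 14.35
eef_pos: [0.5522, -0.1688, 0.0268]
eef_rot: [2.396, 2.032, 0.0]
ft_force: [-0.2, -0.9, -0.2]
finger_gap: 0.001
grasp_force: 0.0
```

move_arm(commands=[[0, -0.02, 0, 0, 0, 0], [0, -0.02, 0, 0, 0, 0], [0, 0, 0, 0, 0, 0]])

```text
time_s: 14.65
eef_pos: [0.55, -0.1685, 0.0265]
eef_rot: [-2.396, -2.032, 0.0]
ft_force: [-0.1, 0.6, -0.4]
finger_gap: 0.002
grasp_force: 0.0
```

move_arm(commands=[[0, -0.02, 0, 0, 0, 0], [0, -0.02, 0, 0, 0, 0], [0, -0.02, 0, 0, 0, 0], [0, 0, 0, 0, 0, 0]])

```text
time_s: 15.05
eef_pos: [0.5477, -0.168, 0.0267]
eef_rot: [2.395, 2.032, 0.001]
ft_force: [2.3, 0.6, -0.7]
finger_gap: 0.002
grasp_force: 1.3
```

```bash
cat > top.py <<'E'
import sys
from h import *
tag=sys.argv[1]; o=robot.get_obs(); print('tcp rc',rc(o['eef_pos']).round(4),o['eef_pos'].round(4),'F',o['ft_force'].round(2))
c,p,d=grab('top',tag);P=cloud(c,d);z=np.where(d>0,P[...,2],-1)
hsv=cv2.cvtColor(p,cv2.COLOR_RGB2HSV).astype(int)
m=(abs(hsv[...,0]-112)<12)&(hsv[...,1]>120);m[:,:270]=0;m[:,470:]=0;m[:160]=0;m[265:]=0
m=cv2.morphologyEx(m.astype(np.uint8),cv2.MORPH_OPEN,np.ones((2,2)))
n,l,s,_=cv2.connectedComponentsWithStats(m);k=l==1+np.argmax(s[1:,4])
cn=np.argwhere(k)[:,::-1].astype(float);q=ray(c,cn,.045)
r=cv2.minAreaRect((rc(q)*1000).astype(np.float32));print('crate blob rc mm',r)
e=cv2.resize(p[155:265,250:470][:,:,::-1],None,fx=3.6,fy=3.6,interpolation=cv2.INTER_CUBIC);cv2.imwrite(f'pics/{tag}c.png',e)
E
python3 top.py t1; python3 - <<'E'
from h import *
c,p,d=load('top0')
hsv=cv2.cvtColor(p,cv2.COLOR_RGB2HSV).astype(int)
m=(abs(hsv[...,0]-112)<12)&(hsv[...,1]>120);m[:,:270]=0;m[:,470:]=0;m[:160]=0;m[265:]=0
m=cv2.morphologyEx(m.astype(np.uint8),cv2.MORPH_OPEN,np.ones((2,2)))
n,l,s,_=cv2.connectedComponentsWithStats(m);k=l==1+np.argmax(s[1:,4])
q=ray(c,np.argwhere(k)[:,::-1].astype(float),.045);print('top0',cv2.minAreaRect((rc(q)*1000).astype(np.float32)))
E
```

```text
tcp rc [[-0.0949  0.0685]] [ 0.5477 -0.168   0.0267] F [ 2.33  0.6  -0.68]
crate blob rc mm ((-82.40742492675781, 3.2938232421875), (67.64573669433594, 99.90480041503906), 1.8270617723464966)
top0 ((-106.64825439453125, 3.0334701538085938), (116.33601379394531, 99.08057403564453), 2.2632131576538086)
```

View pics/t1c.png

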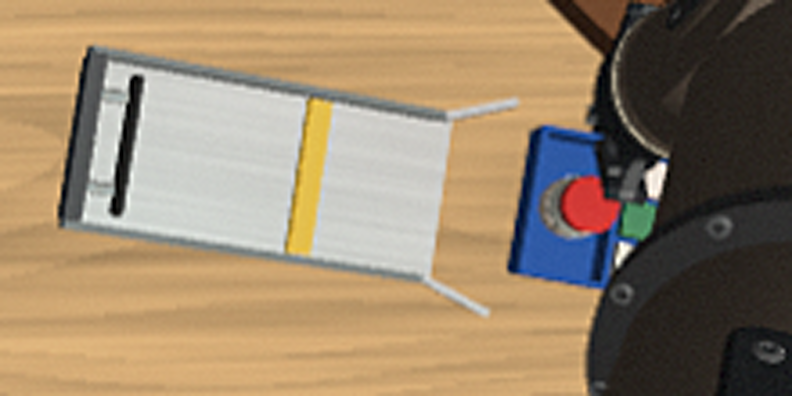

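Contact is made: 2.3 N on the right wall, with the jar still upright. Offset is about 5 mm; I'll push that far.

move_arm(commands=[[0, -0.02, 0, 0, 0, 0], [0, -0.02, 0, 0, 0, 0], [0, -0.02, 0, 0, 0, 0], [0, -0.02, 0, 0, 0, 0], [0, -0.02, 0, 0, 0, 0], [0, -0.01, 0, 0, 0, 0], [0, 0, 0, 0, 0, 0]])

```text
time_s: 15.8
eef_pos: [0.5418, -0.1672, 0.0266]
eef_rot: [-2.396, -2.032, -0.0]
ft_force: [3.0, -0.3, 0.5]
finger_gap: 0.001
grasp_force: 1.3
```

```bash
python3 - <<'E'
from h import *
o=robot.get_obs();print(rc(o['eef_pos']),o['ft_force'])
E
python3 top.py t2
```

```text
[[-0.09506001  0.06250278]] [ 2.99390119 -0.26417222  0.4713955 ]
tcp rc [[-0.0951  0.0625]] [ 0.5418 -0.1672  0.0266] F [ 2.99 -0.26  0.47]
crate blob rc mm ((-81.62982940673828, -3.606678009033203), (101.08615112304688, 68.12517547607422), 87.0180892944336)
```

move_arm(commands=[[0, 0.1, 0, 0, 0, 0], [0, 0.1, -0.1, 0, 0, 0], [0, 0, -0.5, 0, 0, 0], [0, 0, -0.6, 0, 0, 0], [0, 0, -0.6, 0, 0, 0], [0, 0, -0.6, 0, 0, 0], [0, 0, -0.6, 0, 0, 0], [-0.4, -0.3, 0, 0, 0, 0], [-0.7, -0.4, 0, 0, 0, 0], [-0.7, -0.4, 0, 0, 0, 0], [-0.5, -0.25, 0, 0, 0, 0], [0, 0, 0, 0, 0, 0]])

```text
time_s: 17.05
eef_pos: [0.463, -0.2754, 0.1773]
eef_rot: [2.403, 2.023, -0.003]
ft_force: [-1.2, -0.8, 0.4]
finger_gap: -0.004
grasp_force: 0.0
```

```bash
cat > wr.py <<'E'
import sys
from h import *
tag=sys.argv[1];o=robot.get_obs();print('tcp rc',rc(o['eef_pos']).round(4),o['eef_pos'].round(4))
c,p,d=grab('wrist',tag);P=cloud(c,d);z=np.where(d>0,P[...,2],-1);r=rc(P.reshape(-1,3)).reshape(400,640,2)
hsv=cv2.cvtColor(p,cv2.COLOR_RGB2HSV).astype(int)
m=(abs(hsv[...,0]-112)<12)&(hsv[...,1]>120)&(z>.038)&(z<.053)&(abs(r[...,1])<.08)&(r[...,0]>-.2)
print(m.sum(),cv2.minAreaRect((r[m]*1000).astype(np.float32)))
g=(hsv[...,1]<60)&(z>.015)&(z<.03)&(r[...,0]<-.005)&(r[...,0]>-.05)&(abs(r[...,1])>.045)&(abs(r[...,1])<.075)
for a in(-.04,-.03,-.02,-.01):
    k=g&(abs(r[...,0]-a)<.004);b=r[...,1][k]
    if (b<0).any() and (b>0).any(): print('guide',a,np.median(b[b<0]).round(4),np.median(b[b>0]).round(4))
E
python3 wr.py w4
```

```text
tcp rc [[-0.215   0.0029]] [ 0.463  -0.2754  0.1773]
3056 ((-109.08042907714844, -1.0548896789550781), (108.05303192138672, 99.74565887451172), 0.76177579164505)
```

View pics/w4.png

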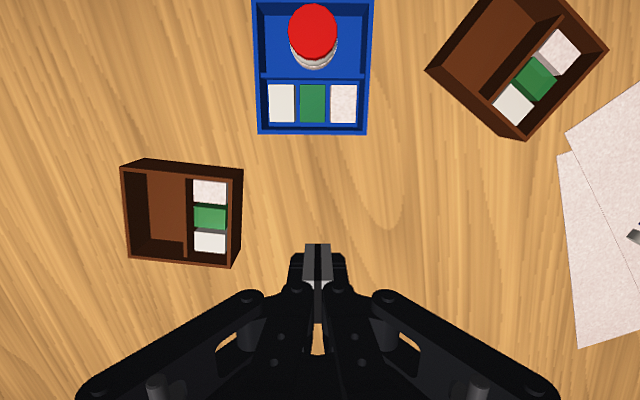

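The crate is now within 1 mm and 1° of the centre line, and the jar is upright. Next I tilt the tool back 25° and come down behind the rear wall.

move_arm(commands=[[0, 0, 0, 0, 0.5, 0], [0, 0, 0, 0, 0.7, 0], [0, 0, 0, 0, 0.7, 0], [0, 0, 0, 0, 0.7, 0], [0, 0, 0, 0, 0.5, 0], [0, 0, 0, 0, 0, 0]])

```text
time_s: 17.7
eef_pos: [0.4658, -0.2726, 0.1755]
eef_rot: [-2.155, -1.822, -0.473]
ft_force: [-0.3, -0.5, 0.1]
finger_gap: -0.0
grasp_force: 0.0
```

```bash
python3 - <<'E'
from h import *
togo((*wc(-.19,-.001),.020),80.4,25)
E
```

```text
t 17.7 pos [ 0.4658 -0.2726  0.1755] F [-0.26 -0.5   0.15] gap -0.00029102654193102924
shift units (current tool axes) [-0.913 -0.116  3.005] turn units [-0.018  0.018 -0.001]
```

move_arm(commands=[[-0.1, 0, 0.3, 0, 0, 0], [-0.13, -0.02, 0.4, 0, 0, 0], [-0.13, -0.02, 0.4, 0, 0, 0], [-0.13, -0.02, 0.4, 0, 0, 0], [-0.13, -0.02, 0.4, 0, 0, 0], [-0.1, -0.02, 0.4, 0, 0, 0], [-0.1, -0.02, 0.4, 0, 0, 0], [-0.06, 0, 0.2, 0, 0, 0], [-0.03, 0, 0.1, 0, 0, 0], [0, 0, 0, 0, 0, 0], [0, 0, 0, 0, 0, 0]])

```text
time_s: 18.8
eef_pos: [0.4644, -0.2492, 0.0219]
eef_rot: [-2.154, -1.828, -0.474]
ft_force: [0.5, 0.4, -0.4]
finger_gap: 0.0
grasp_force: 0.0
```

```bash
python3 - <<'E'
from h import *
o=robot.get_obs();print(rc(o['eef_pos']).round(4))
togo((*wc(-.176,-.001),.020),80.4,25)
E
```

```text
[[-1.888e-01 -1.000e-04]]
t 18.8 pos [ 0.4644 -0.2492  0.0219] F [ 0.47  0.38 -0.44] gap 0.0004425212692161379
shift units (current tool axes) [ 0.217 -0.018  0.142] turn units [-0.006  0.03   0.028]
```

move_arm(commands=[[0.054, -0.01, 0.025, 0, 0, 0], [0.054, -0.01, 0.025, 0, 0, 0], [0.054, 0, 0.025, 0, 0, 0], [0.054, 0, 0.025, 0, 0, 0], [0.054, 0, 0.025, 0, 0, 0], [0.054, 0, 0.025, 0, 0, 0], [0.054, 0, 0.025, 0, 0, 0], [0.054, 0, 0.025, 0, 0, 0], [0.054, 0, 0.025, 0, 0, 0], [0.054, 0, 0.025, 0, 0, 0], [0.054, 0, 0.025, 0, 0, 0], [0.054, 0, 0.025, 0, 0, 0]])

```text
time_s: 20.0
eef_pos: [0.4689, -0.2134, 0.0213]
eef_rot: [-2.153, -1.826, -0.473]
ft_force: [0.1, -4.0, 0.9]
finger_gap: -0.0
grasp_force: 2.1
```

```bash
cat > st.py <<'E'
from h import *
o=robot.get_obs();f=o['ft_force'];u=np.array([*(A*np.cos(.2618)),np.sin(.2618)])
r=rc(o['eef_pos'])[0];s=r[0]/np.cos(.2618); 
Rm=R.from_rotvec(o['eef_rot']).as_matrix()
sl=r[0]*np.cos(.2618)+o['eef_pos'][2]*np.sin(.2618); h=-r[0]*np.sin(.2618)+o['eef_pos'][2]*np.cos(.2618)
print('t',o['time_s'],'rc',r.round(4),'z',o['eef_pos'][2].round(4),'slope coord from foot',sl.round(4),'height over deck',h.round(4),'F fwd,right,up',(f[:2]@A).round(2),(f[:2]@B).round(2),f[2].round(2),'Fslope',(f@u).round(2),'tilt',np.degrees(np.arccos(-Rm[2,2])).round(1))
E
python3 st.py; python3 top.py t3
```

```text
t 20.0 rc [-0.1528 -0.0017] z 0.0213 slope coord from foot -0.1421 height over deck 0.0601 F fwd,right,up -3.96 0.75 0.92 Fslope -3.59 tilt 24.8
tcp rc [[-0.1528 -0.0017]] [ 0.4689 -0.2134  0.0213] F [ 0.08 -4.03  0.92]
crate blob rc mm ((-89.90072631835938, -3.9022140502929688), (116.73429107666016, 98.26387023925781), 0.60608971118927)
```

move_arm(commands=[[0.063, 0, 0.029, 0, 0, 0], [0.063, 0, 0.029, 0, 0, 0], [0.063, 0, 0.029, 0, 0, 0], [0.063, 0, 0.029, 0, 0, 0], [0.063, 0, 0.029, 0, 0, 0], [0.063, 0, 0.029, 0, 0, 0], [0.063, 0, 0.029, 0, 0, 0], [0.063, 0, 0.029, 0, 0, 0]])

```text
time_s: 20.85
eef_pos: [0.4734, -0.1859, 0.0213]
eef_rot: [-2.153, -1.826, -0.473]
ft_force: [-0.6, -3.7, 0.5]
finger_gap: -0.003
grasp_force: 2.0
```

```bash
python3 st.py; python3 top.py t4
```

```text
t 20.85 rc [-0.1249 -0.0018] z 0.0213 slope coord from foot -0.1152 height over deck 0.0529 F fwd,right,up -3.75 0.04 0.47 Fslope -3.5 tilt 24.8
tcp rc [[-0.1249 -0.0018]] [ 0.4734 -0.1859  0.0213] F [-0.59 -3.7   0.47]
crate blob rc mm ((-62.146419525146484, -4.153984069824219), (114.68408966064453, 98.22334289550781), 0.41023778915405273)
```

move_arm(commands=[[0.063, 0, 0.029, 0, 0, 0], [0.063, 0, 0.029, 0, 0, 0], [0.063, 0, 0.029, 0, 0, 0], [0.063, 0, 0.029, 0, 0, 0], [0.063, 0, 0.029, 0, 0, 0], [0.063, 0, 0.029, 0, 0, 0]])

```text
time_s: 21.5
eef_pos: [0.4767, -0.1653, 0.0213]
eef_rot: [-2.153, -1.826, -0.473]
ft_force: [-1.2, -4.7, 0.4]
finger_gap: -0.002
grasp_force: 2.1
```

```bash
python3 st.py; python3 top.py t5
```

```text
t 21.5 rc [-0.1041 -0.0019] z 0.0213 slope coord from foot -0.0951 height over deck 0.0475 F fwd,right,up -4.82 -0.42 0.41 Fslope -4.55 tilt 24.8
tcp rc [[-0.1041 -0.0019]] [ 0.4767 -0.1653  0.0213] F [-1.22 -4.68  0.41]
crate blob rc mm ((-42.31198501586914, -4.377399444580078), (115.85311126708984, 98.31945037841797), 0.17049148678779602)
```

move_arm(commands=[[0.063, 0, 0.029, 0, 0, 0], [0.063, 0, 0.029, 0, 0, 0], [0.063, 0, 0.029, 0, 0, 0], [0.063, 0, 0.029, 0, 0, 0], [0.063, 0, 0.029, 0, 0, 0], [0.063, 0, 0.029, 0, 0, 0], [0.063, 0, 0.029, 0, 0, 0], [0.063, 0, 0.029, 0, 0, 0]])

```text
time_s: 22.35
eef_pos: [0.4813, -0.1379, 0.0214]
eef_rot: [-2.153, -1.826, -0.473]
ft_force: [-0.6, -3.5, -1.8]
finger_gap: 0.002
grasp_force: 1.7
```

move_arm(commands=[[0.063, 0, 0.029, 0, 0, 0], [0.063, 0, 0.029, 0, 0, 0], [0.063, 0, 0.029, 0, 0, 0], [0.063, 0, 0.029, 0, 0, 0], [0.063, 0, 0.029, 0, 0, 0], [0.063, 0, 0.029, 0, 0, 0], [0.063, 0, 0.029, 0, 0, 0], [0.063, 0, 0.029, 0, 0, 0]])

```text
time_s: 23.15
eef_pos: [0.4858, -0.1106, 0.0214]
eef_rot: [-2.153, -1.826, -0.473]
ft_force: [-0.9, -2.1, -2.2]
finger_gap: 0.002
grasp_force: 1.7
```

```bash
python3 st.py; python3 top.py t6
```

```text
t 23.15 rc [-0.0486 -0.0021] z 0.0214 slope coord from foot -0.0414 height over deck 0.0333 F fwd,right,up -2.26 -0.54 -2.18 Fslope -2.75 tilt 24.8
tcp rc [[-0.0486 -0.0021]] [ 0.4858 -0.1106  0.0214] F [-0.91 -2.14 -2.18]
crate blob rc mm ((11.648063659667969, -3.334381103515625), (117.5086441040039, 100.64176940917969), 0.40845319628715515)
```

View pics/t6c.png

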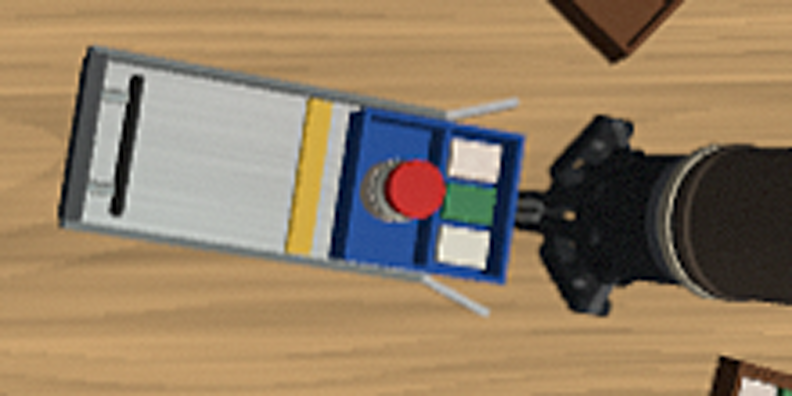

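The crate is square between the rails, with its front near the lip and the jar upright. Next are the rest of the flat stretch and then the turn onto the slope direction.

move_arm(commands=[[0.063, 0, 0.029, 0, 0, 0], [0.063, 0, 0.029, 0, 0, 0], [0.063, 0, 0.029, 0, 0, 0], [0.063, 0, 0.029, 0, 0, 0], [0.063, 0, 0.029, 0, 0, 0], [0.063, 0, 0.029, 0, 0, 0], [0.063, 0, 0.029, 0, 0, 0], [0.063, 0, 0.029, 0, 0, 0], [0.063, 0, 0.029, 0, 0, 0]])

```text
time_s: 24.1
eef_pos: [0.4909, -0.0795, 0.0215]
eef_rot: [-2.153, -1.826, -0.474]
ft_force: [0.2, -3.3, -3.4]
finger_gap: 0.0
grasp_force: 1.9
```

move_arm(commands=[[0.069, 0, 0.012, 0, 0, 0], [0.069, 0, 0.012, 0, 0, 0], [0.069, 0, 0.012, 0, 0, 0], [0.069, 0, 0.012, 0, 0, 0], [0.069, 0, 0.012, 0, 0, 0]])

```text
time_s: 24.6
eef_pos: [0.4937, -0.0632, 0.0261]
eef_rot: [-2.153, -1.826, -0.473]
ft_force: [-0.3, -3.8, -3.4]
finger_gap: 0.002
grasp_force: 2.0
```

```bash
python3 st.py
```

```text
t 24.6 rc [-0.0006 -0.0023] z 0.0261 slope coord from foot 0.0062 height over deck 0.0253 F fwd,right,up -3.81 0.34 -3.43 Fslope -4.57 tilt 24.8
```

move_arm(commands=[[0.069, 0, 0.012, 0, 0, 0], [0.069, 0, 0.012, 0, 0, 0], [0.069, 0, 0.012, 0, 0, 0], [0.069, 0, 0.012, 0, 0, 0], [0.069, 0, 0.012, 0, 0, 0], [0.069, 0, 0.012, 0, 0, 0], [0.069, 0, 0.012, 0, 0, 0], [0.069, 0, 0.012, 0, 0, 0]])

```text
time_s: 25.4
eef_pos: [0.4982, -0.0367, 0.0333]
eef_rot: [-2.154, -1.826, -0.474]
ft_force: [-0.5, -5.7, -0.1]
finger_gap: -0.006
grasp_force: 2.5
```

move_arm(commands=[[0.06, 0, 0.01, 0, 0, 0], [0.06, 0, 0.01, 0, 0, 0], [0.06, 0, 0.01, 0, 0, 0], [0.06, 0, 0.01, 0, 0, 0], [0.06, 0, 0.01, 0, 0, 0], [0.06, 0, 0.01, 0, 0, 0]])

```text
time_s: 26.0
eef_pos: [0.5008, -0.0187, 0.038]
eef_rot: [-2.152, -1.826, -0.473]
ft_force: [-0.9, -3.2, -2.2]
finger_gap: 0.002
grasp_force: 1.7
```

```bash
python3 st.py;python3 top.py t7
```

```text
t 26.0 rc [ 0.0445 -0.0027] z 0.038 slope coord from foot 0.0528 height over deck 0.0252 F fwd,right,up -3.3 -0.4 -2.23 Fslope -3.76 tilt 24.8
tcp rc [[ 0.0445 -0.0027]] [ 0.5008 -0.0187  0.038 ] F [-0.94 -3.18 -2.23]
crate blob rc mm ((102.07431030273438, -2.382556915283203), (118.09026336669922, 104.5962142944336), 0.1681407392024994)
```

View pics/t7c.png

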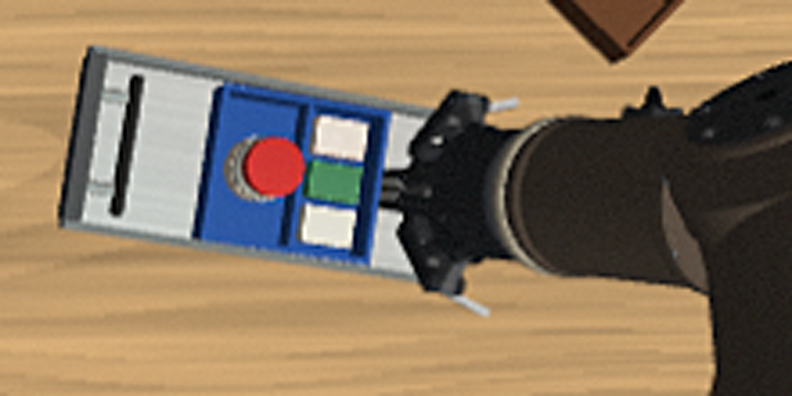

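It is riding over the lip, still square, with the jar upright. I'll continue and slow down toward the end.

move_arm(commands=[[0.059, 0, 0.0105, 0, 0, 0], [0.059, 0, 0.0105, 0, 0, 0], [0.059, 0, 0.0105, 0, 0, 0], [0.059, 0, 0.0105, 0, 0, 0], [0.059, 0, 0.0105, 0, 0, 0], [0.059, 0, 0.0105, 0, 0, 0], [0.05, 0, 0.009, 0, 0, 0], [0.04, 0, 0.007, 0, 0, 0]])

```text
time_s: 26.85
eef_pos: [0.5045, 0.0024, 0.0438]
eef_rot: [-2.153, -1.826, -0.473]
ft_force: [-1.6, -3.6, -2.6]
finger_gap: 0.001
grasp_force: 1.8
```

move_arm(commands=[[0.03, 0, 0.005, 0, 0, 0], [0.03, 0, 0.005, 0, 0, 0], [0.03, 0, 0.005, 0, 0, 0], [0.03, 0, 0.005, 0, 0, 0]])

```text
time_s: 27.25
eef_pos: [0.5054, 0.008, 0.0454]
eef_rot: [-2.153, -1.826, -0.473]
ft_force: [-1.0, -2.9, -3.2]
finger_gap: -0.004
grasp_force: 1.8
```

```bash
python3 st.py;python3 top.py t8
```

```text
t 27.25 rc [ 0.0715 -0.0025] z 0.0454 slope coord from foot 0.0808 height over deck 0.0253 F fwd,right,up -3.0 -0.54 -3.23 Fslope -3.73 tilt 24.8
tcp rc [[ 0.0715 -0.0025]] [0.5054 0.008  0.0454] F [-1.03 -2.87 -3.23]
crate blob rc mm ((130.20697021484375, -1.9053192138671875), (105.3609390258789, 118.25540161132812), 89.73304748535156)
```

move_arm(commands=[[0.025, 0, 0.004, 0, 0, 0], [0.025, 0, 0.004, 0, 0, 0], [0.025, 0, 0.004, 0, 0, 0], [0.02, 0, 0.004, 0, 0, 0]])

```text
time_s: 27.7
eef_pos: [0.5062, 0.0127, 0.0467]
eef_rot: [-2.153, -1.826, -0.473]
ft_force: [-0.9, -3.3, -3.0]
finger_gap: 0.001
grasp_force: 1.8
```

move_arm(commands=[[0.02, 0, 0.004, 0, 0, 0], [0.02, 0, 0.004, 0, 0, 0], [0.02, 0, 0.004, 0, 0, 0]])

```text
time_s: 28.0
eef_pos: [0.5067, 0.0155, 0.0474]
eef_rot: [-2.153, -1.826, -0.473]
ft_force: [-0.9, -3.3, -1.4]
finger_gap: -0.002
grasp_force: 1.8
```

```bash
python3 st.py
```

```text
t 28.0 rc [ 0.0792 -0.0025] z 0.0474 slope coord from foot 0.0888 height over deck 0.0253 F fwd,right,up -3.38 -0.32 -1.36 Fslope -3.61 tilt 24.8
```

move_arm(commands=[[0.02, 0, 0.004, 0, 0, 0], [0.02, 0, 0.004, 0, 0, 0], [0.02, 0, 0.004, 0, 0, 0]])

```text
time_s: 28.3
eef_pos: [0.5072, 0.0185, 0.0481]
eef_rot: [-2.153, -1.826, -0.473]
ft_force: [-1.0, -3.0, -2.4]
finger_gap: -0.002
grasp_force: 1.8
```

move_arm(commands=[[0.02, 0, 0.004, 0, 0, 0], [0.02, 0, 0.004, 0, 0, 0]])

```text
time_s: 28.5
eef_pos: [0.5075, 0.0204, 0.0485]
eef_rot: [-2.153, -1.826, -0.473]
ft_force: [-0.1, -2.5, -3.1]
finger_gap: 0.003
grasp_force: 1.8
```

```bash
python3 st.py;python3 top.py t9
```

```text
t 28.5 rc [ 0.0842 -0.0026] z 0.0485 slope coord from foot 0.0939 height over deck 0.0251 F fwd,right,up -2.47 0.32 -3.14 Fslope -3.19 tilt 24.8
tcp rc [[ 0.0842 -0.0026]] [0.5075 0.0204 0.0485] F [-0.1  -2.48 -3.14]
crate blob rc mm ((142.906494140625, -1.8553428649902344), (105.44198608398438, 118.98336029052734), 89.93063354492188)
```

move_arm(commands=[[0.02, 0, 0.004, 0, 0, 0], [0.02, 0, 0.004, 0, 0, 0]])

```text
time_s: 28.75
eef_pos: [0.5078, 0.0223, 0.049]
eef_rot: [-2.153, -1.826, -0.473]
ft_force: [-0.1, -1.5, -2.0]
finger_gap: -0.001
grasp_force: 1.8
```

move_arm(commands=[[0.02, 0, 0.004, 0, 0, 0], [0.02, 0, 0.004, 0, 0, 0]])

```text
time_s: 28.95
eef_pos: [0.5082, 0.0243, 0.0496]
eef_rot: [-2.154, -1.826, -0.474]
ft_force: [-0.1, -3.1, -1.9]
finger_gap: -0.001
grasp_force: 2.0
```

move_arm(commands=[[0.02, 0, 0.004, 0, 0, 0], [0.02, 0, 0.004, 0, 0, 0]])

```text
time_s: 29.15
eef_pos: [0.5084, 0.0258, 0.0499]
eef_rot: [-2.154, -1.826, -0.473]
ft_force: [-2.9, -7.2, -0.8]
finger_gap: -0.003
grasp_force: 3.7
```

```bash
python3 st.py;python3 top.py t10; python3 - <<'E'
from h import *
c,p,d=grab('scene','s10')
a=cv2.resize(p[150:270,250:410][:,:,::-1],None,fx=4,fy=4,interpolation=cv2.INTER_CUBIC)
cv2.imwrite('pics/s10c.png',a)
E
```

```text
t 29.15 rc [ 0.0896 -0.0026] z 0.0499 slope coord from foot 0.0995 height over deck 0.025 F fwd,right,up -7.56 -1.71 -0.84 Fslope -7.52 tilt 24.8
tcp rc [[ 0.0896 -0.0026]] [0.5084 0.0258 0.0499] F [-2.95 -7.17 -0.84]
crate blob rc mm ((149.0367431640625, -1.9324493408203125), (119.19088745117188, 106.16551208496094), 0.5860965847969055)
```

View pics/s10c.png

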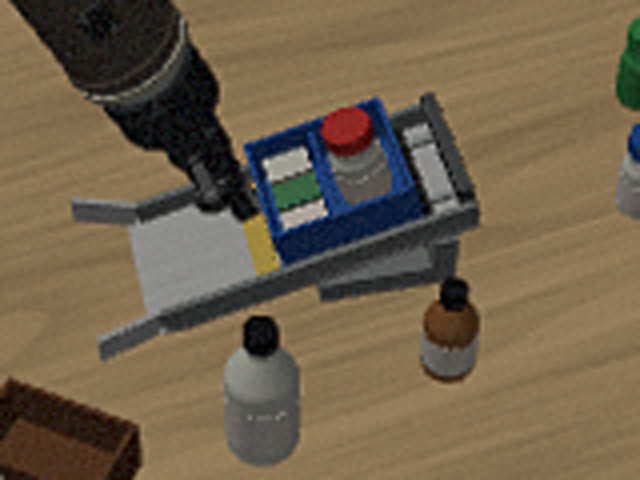

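The scene crop shows the crate at the buffer, the yellow lip fully visible behind it and the jar upright. I'll check from depth that the crate lies flat, with its rear edge down.

```bash
cat > flat.py <<'E'
import sys
from h import *
th=.2618
for tag in sys.argv[1:]:
    c,p,d=load(tag);P=cloud(c,d);hsv=cv2.cvtColor(p,cv2.COLOR_RGB2HSV).astype(int)
    r=rc(P.reshape(-1,3)).reshape(400,640,2);z=P[...,2]
    s=r[...,0]*np.cos(th)+z*np.sin(th);h=-r[...,0]*np.sin(th)+z*np.cos(th)
    dk=(d>0)&(hsv[...,1]<60)&(abs(r[...,1])<.04)&(s>.02)&(s<.06);print(tag,'deck h',np.median(h[dk]).round(4))
    m=(d>0)&(abs(hsv[...,0]-112)<12)&(hsv[...,1]>120)&(abs(r[...,1])<.065)&(s>.04)&(s<.24)&(h>.036)&(h<.075)
    print('blue s range',np.percentile(s[m],[1,99]).round(4),m.sum())
    for s0 in np.arange(.10,.235,.015):
        k=m&(s>=s0)&(s<s0+.015)
        if k.sum()>8: print(round(s0,3),k.sum(),'top h',np.percentile(h[k],[50,85]).round(4))
    y=(d>0)&(hsv[...,0]>18)&(hsv[...,0]<35)&(hsv[...,1]>130)&(s>.06)&(s<.14)&(abs(r[...,1])<.05)
    if y.sum(): print('lip s',np.percentile(s[y],[3,50,97]).round(4),'h',np.percentile(h[y],[5,50,95]).round(4))
E
python3 flat.py t9 t10 s10 top0
```

```text
t9 deck h 0.4479
blue s range [0.1045 0.2139] 456
0.1 123 top h [0.0485 0.0511]
0.115 21 top h [0.0497 0.0516]
0.13 26 top h [0.0488 0.0498]
0.145 103 top h [0.0417 0.0481]
0.16 21 top h [0.0479 0.0488]
0.175 25 top h [0.0464 0.049 ]
0.19 24 top h [0.046  0.0472]
0.205 111 top h [0.045  0.0468]
lip s [0.086  0.0873 0.0883] h [-0.0022 -0.0005  0.0017]
t10 deck h 0.4497
blue s range [0.1025 0.2189] 423
0.1 108 top h [0.0443 0.0467]
0.115 20 top h [0.0451 0.0466]
0.13 22 top h [0.0456 0.0475]
0.145 58 top h [0.0398 0.046 ]
0.16 47 top h [0.0405 0.0453]
0.175 25 top h [0.0454 0.047 ]
0.19 21 top h [0.0459 0.0462]
0.205 121 top h [0.045  0.0467]
lip s [0.0882 0.0925 0.1042] h [-0.0007  0.0022  0.0304]
s10 deck h 0.2244
blue s range [0.111  0.2202] 244
0.1 37 top h [0.0436 0.0461]
0.115 27 top h [0.0413 0.0454]
0.13 26 top h [0.0424 0.0444]
0.145 30 top h [0.0412 0.0439]
0.16 36 top h [0.0395 0.0444]
0.175 16 top h [0.0414 0.045 ]
0.19 17 top h [0.0423 0.0452]
0.205 51 top h [0.0433 0.0453]
lip s [0.0669 0.0979 0.1237] h [-0.0012  0.0059  0.4906]
top0 deck h 0.0008Traceback (most recent call last):
  File "flat.py", line 10, in <module>
    print('blue s range',np.percentile(s[m],[1,99]).round(4),m.sum())
                         ~~~~~~~~~~~~~^^^^^^^^^^^^^
    return _quantile_unchecked(
        a, q, axis, out, overwrite_input, method, keepdims, weights)
    return _ureduce(a,
                    func=_quantile_ureduce_func,
    ...<5 lines>...
                    overwrite_input=overwrite_input,
                    method=method)
    r = func(a, **kwargs)
    result = _quantile(arr,
                       quantiles=q,
    ...<2 lines>...
                       out=out,
                       weights=wgt)
    slices_having_nans = np.isnan(arr[-1, ...])
                                  ~~~^^^^^^^^^
IndexError: index -1 is out of bounds for axis 0 with size 0
```

Rear rim was 5 mm high before; now it's level with the front, and the push is about 7.6 N. The crate is home, so I back off gently.

move_arm(commands=[[-0.02, 0, -0.004, 0, 0, 0], [-0.02, 0, -0.004, 0, 0, 0], [-0.03, 0, -0.005, 0, 0, 0], [-0.06, 0, -0.01, 0, 0, 0], [-0.15, 0, -0.03, 0, 0, 0], [-0.3, 0, -0.1, 0, 0, 0], [-0.3, 0, -0.4, 0, 0, 0], [0, 0, -0.7, 0, 0, 0], [0, 0, -0.8, 0, 0, 0], [0, 0, -0.8, 0, 0, 0], [0, 0, -0.5, 0, 0, 0], [0, 0, 0, 0, 0, 0]])

```text
time_s: 30.45
eef_pos: [0.4915, -0.0866, 0.1866]
eef_rot: [-2.16, -1.827, -0.478]
ft_force: [0.4, -0.6, 0.2]
finger_gap: 0.001
grasp_force: 0.0
```

```bash
python3 st.py; python3 -c "
from h import *
grab('top','t11');c,p,d=grab('scene','s11')
" ; python3 flat.py t11 s11; python3 - <<'E'
from h import *
c,p,d=load('top0');print('orig');
for t in('top0','t11'):
    c,p,d=load(t);P=cloud(c,d);z=np.where(d>0,P[...,2],-1)
    for n,b,h in [('blue',(195,228,165,195),.075),('dropper',(285,312,130,157),.085),('reag',(345,376,118,152),.12)]:
        k=np.zeros_like(z,bool);k[b[2]:b[3],b[0]:b[1]]=1;q=P[k&(z>h-.012)&(z<h+.02)];print(t,n,q.mean(0).round(4))
E
```

```text
t 30.45 rc [-0.024  -0.0005] z 0.1866 slope coord from foot 0.0251 height over deck 0.1864 F fwd,right,up -0.56 0.51 0.21 Fslope -0.49 tilt 24.7
t11 deck h 0.3621
blue s range [0.11   0.2188] 426
0.1 99 top h [0.0448 0.0467]
0.115 20 top h [0.0455 0.0473]
0.13 23 top h [0.0454 0.0468]
0.145 59 top h [0.0395 0.0466]
0.16 55 top h [0.0396 0.0455]
0.175 24 top h [0.0457 0.0469]
0.19 22 top h [0.0454 0.0467]
0.205 124 top h [0.0448 0.0467]
lip s [0.0885 0.0921 0.0957] h [-0.0007  0.0021  0.0041]
s11 deck h 0.3619
blue s range [0.1114 0.22  ] 256
0.1 36 top h [0.0433 0.046 ]
0.115 29 top h [0.0414 0.0445]
0.13 29 top h [0.0412 0.0445]
0.145 30 top h [0.041  0.0445]
0.16 44 top h [0.0394 0.0428]
0.175 15 top h [0.042  0.0443]
0.19 17 top h [0.0421 0.0445]
0.205 53 top h [0.0431 0.0459]
lip s [0.0906 0.0984 0.1063] h [-0.0026  0.0021  0.0066]
orig
top0 blue [0.5714 0.327  0.0746]
top0 dropper [0.6578 0.117  0.0846]
top0 reag [ 0.6685 -0.0307  0.1196]
t11 blue [0.5715 0.3273 0.0748]
t11 dropper [0.658  0.1172 0.0849]
t11 reag [ 0.6684 -0.0308  0.1197]
```

```bash
python3 -c "
from cell import robot
print(robot.hand_in())"
```

```text
the job is handed in; nothing more can be done
None
```

The job is handed in at about 30.5 s of the 72 s limit: the red-capped jar is in the crate's pocket, and the crate lies flat behind the yellow lip and stayed put when I let go. The highest push I read was about 7.6 N, and the blue jar, reagent bottle and dropper bottle have not moved; the result of the judging was not shown.

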